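# Set the flip stop and run the bar up to it

### The job

On the cut-off jig, swing the raised flip stop on the fence all the way down into the channel, and only then push the wooden bar that lies in the channel along the fence until its end rests against the lowered stop. Leave the bar lying flat in the channel, the stop down, and the other things on the bench where they are.

Things in the scene. Friction and masses are not known exactly. Their poses are not given: they have to be found in the camera images.
- jig: fixed cut-off jig on four 38 mm feet: plywood bed 100 x 380 (y) mm, aluminium fence at the far edge (x = +25 to +51 mm, top z = 98 mm), wooden lip at the near edge (x = -39 to -25 mm, top z = 60 mm). Between them a 50 mm channel, floor z = 50 mm, open at both ends. Origin: bench height, channel midline, mid-length; x away from the robot, y along the fence to the left, towards the stop.
- stop_carriage: dark steel carriage fixed on the fence near its left end, 60 mm long, carrying the flip stop. Origin: centre of the flag's hinge, 116 mm above the bench, 38 mm beyond the channel's midline (jig x = +38 mm); axes parallel to the jig's. The lowered flag's stop face (facing the block) lies at y = -8 mm in this frame.
- flag (a joint): angle of the flip stop: 0 raised, 1.5 fully down (limit); starts at 0 to 0.25. Hinge axis along the fence; its friction (0.12 N m) holds it anywhere. L-shaped steel flag 16 mm thick: lowered, an arm reaches 62 mm from the hinge to the robot (its top 11 mm above the axis) and a 40 mm wide blade hangs at its end to 60 mm below the axis, across the channel, blocking it.
- flag_tip (a point): outer corner of the flag's blade, mid-thickness: lowered, its bottom corner on the robot's side; raised, the upper corner nearest the robot, 63 to 77 mm in front of the hinge. Raised, the arm stands upright and the blade points to the robot. Best pushed from behind the upright arm (fence side), over and down in an arc about the hinge; a straight press from above on the blade jams.
- block: straight wooden bar 160 mm long, 38 mm wide, 38 mm high, about 0.25 kg, lying lengthwise in the channel to the right of the stop. Origin: centre of its underside; z up. Its own x and y axes are not along the bar (0.21 rad off): take its direction from its two end points.
- block_end (a point): centre of the bar's left end face, the one that faces the stop (80 mm from the bar's centre, 19 mm above its underside)
- block_tail (a point): centre of the bar's right end face, the one away from the stop (to push on)
- marker: felt marker, about 120 mm long, lying on the bench in front of the jig; bystander
- spool: cream thread spool, 48 mm across, 55 mm tall, standing behind the fence; bystander
- measure: tape measure, 65 x 71 x 65 mm, on the left of the bench; bystander
- carton: carton, 86 x 104 x 40 mm, on the right of the bench; bystander

How it is judged:
By the outcome, as a careful person would: the job done as asked, in the order asked, and still so for the second after the job is handed in, with the robot touching nothing.
It also fails if it takes over 45 s, if anything falls off the work surface, if the arm or the gripper's body presses on something with over 40 N, if the wrist force passes 120 N, or if a joint passes its speed limit or range.

### The arm

A 6-joint arm with a two-finger parallel gripper is mounted at the origin on a cart in front of the work surface, level with it; the furniture and walls round the work are solid. World frame = base frame: x ahead of the robot, y to its left, z up, the work surface at z = 0. Lengths are in mm, angles in degrees, forces in N, time in s.
With the tool pointing down it reaches from about 300 to 850 mm from the base axis. Payload 4.2 kg.
Tool frame: the origin (TCP) lies at the very end of the fingers, on their centre line; the grasp point (between the pads) lies 19 mm behind it (env.grip_depth is the distance from the TCP to the grasp point, in mm); z points along the fingers, y is the line along which they close (so a half turn about z gives the same grasp; the last joint's range is limited). The gripper opens to 91 mm and grips with 3 to 60 N. Pads are 32 mm wide; open, the fingers measure 118 mm over their backs; the gripper's body (76 mm by 178 mm) begins 60 mm behind the grasp point.
Start: joints at [-75.745, 18.312, 89.639, -0, 72.044, -1.146], TCP at [152.708, -554.368, 213.976] pointing down, gripper open.
Joint ranges: [-177.97, 177.97], [-48.28, 115.42], [12.27, 149.76], [-77.06, 257.06], [2.81, 150.46], [-146.56, 146.56]. Speed limits (degrees/s): [147.25, 147.25, 180, 180, 180, 180].

### API

Orientations are given as [roll, pitch, yaw] about the fixed x, y, z axes, in that order (R = Rz(yaw) Ry(pitch) Rx(roll)).
In Python, from workcell import env, cams gives the robot as it stands.
- The arm moves only by the tool apply_moves, never from a script. Its argument "deltas" is a list of rows, each a list of 5 numbers: the shift along the tool's x, y, z in m, then the turn about the tool's z in rad, then the opening, from -1 (shut) to 1 (fully open), so that 0 is half open. In form: [[tx, ty, tz, roll, gripper], ...]. A call has 1 to 5 rows; each row is the pose to reach, as a shift and turn from the pose commanded when the call began, along the tool's axes at that moment; what a row does not reach only later rows make up. A row lasts 1/10 s, in which the tool goes at most 50 mm and 8.59 degrees, less where a joint would pass 70% of its speed; a pose out of reach is approached as far as the arm can. A call with a gripper value outside its range is refused whole. The fingers move at their own pace and stop on an object; "grip_force" is the grip in N (left out, the last holds). Time passes only in rows, so rows that repeat a pose let the fingers close. It gives the time, the measured TCP pose, the force, the opening and the grip force at its end, in the units of the state.
- env.state(): the state, without advancing time (a new reading comes with each control period).
- cams.grab_frame(name): name is "scene" or "top" or "wrist"; returns the picture (400x640x3 uint8, blue, green, red); there is no depth.
- cams.get_calibration(name): a dict with "mtx" (3x3 intrinsics, pixels), "eye" and "attitude" of the camera in the world; the wrist camera has in their place "tool_from_camera" (4x4, takes a point from camera to tool coordinates, whose origin is the TCP and whose axes are the flange's). Camera axes: x right, y down, z forward; pixel columns grow to the right and rows downward; lengths in mm; the calibration is good to about 2 mm. A picture is of the moment at which its call begins: read the wrist's pose just before it. get_calibration takes no time and is no camera call.
- env.job_done(): hands the job in; it is judged then, once.
The state is a dict: "time_s": time; "qpos": joint angles; "qvel": joint speeds; "effort": joint torques, N m; "ee_pos": TCP position; "ee_rot": TCP orientation; "force": force on the tool from outside, world axes, zero at the start; "torque": the same for the moment, N m; "gripper_width": finger opening in mm; "gripper_force": force on a finger pad.
Only numpy, scipy, OpenCV 4.12 (cv2) and the standard library are available. Lean on these libraries where they do the work, as an engineer would, in place of code of your own. Each camera call takes 0.05 s, during which the arm holds its last target. There are 200 camera calls.

## Working session

There is one attempt and no reset: what is moved stays moved. The work goes in short steps, Python scripts to look and compute and a tool call to move; the robot and the scene stay as the last step left them, time stands still between calls to the robot, and variables do not carry over. Pictures are saved under pics/ and viewed, at most 10 in all, crops included, and the job is handed in when it is done.

Besides the shell and the picture viewer there is one more tool, called as name([rows], argument=value, ...), one row to a line, values as JSON. apply_moves: Moves the arm, as the interface text tells. Its arguments: {"type":"object","properties":{"deltas":{"type":"array"},"grip_force":{"type":"number"}},"required":["deltas"]}

```bash
mkdir -p pics; ls; python3 - <<'E'
from workcell import env,cams
import cv2,numpy as np
print(env.state())
for n in ("scene","top"):
    cv2.imwrite(f"pics/{n}0.png",cams.grab_frame(n)); print(n,cams.get_calibration(n))
print(cams.get_calibration("wrist"))
E
```

```text
pics
{'time_s': 0.0, 'qpos': array([-7.57457354e+01,  1.83520607e+01,  8.97042862e+01,  4.19721221e-04,
        7.20434896e+01, -1.14654741e+00]), 'qvel': array([-0.04263425, -0.04627656,  0.06684694, -0.01770355,  0.01368601,
        0.04310147]), 'effort': array([-1.52289402e-03, -4.12465060e+01, -2.31974548e+01,  7.24281301e-02,
        4.56435978e-02, -1.47277733e-04]), 'ee_pos': array([ 152.57989448, -553.88273009,  213.13043196]), 'ee_rot': array([-1.79900191e+02, -2.39666736e-03,  1.54006801e+01]), 'force': array([-0.05882427, -0.45525275,  1.227855  ]), 'torque': array([-0.01887752, -0.02030531,  0.01328719]), 'gripper_force': 0.0, 'gripper_width': 91.0931613646264}
scene {'mtx': array([[425.87661404,   0.        , 316.06758424],
       [  0.        , 425.87661404, 197.28101375],
       [  0.        ,   0.        ,   1.        ]]), 'eye': array([-341.14434655,  887.01537659, 1160.84411772]), 'attitude': array([-132.05060082,   -0.53105007, -130.93128133])}
top {'mtx': array([[376.19700003,   0.        , 317.22811379],
       [  0.        , 376.19700003, 204.12526342],
       [  0.        ,   0.        ,   1.        ]]), 'eye': array([ 347.18398835,  119.09952352, 1276.14043589]), 'attitude': array([-172.15917178,   -0.61867978,  -89.26545117])}
{'mtx': array([[327.57987191,   0.        , 312.62404688],
       [  0.        , 327.57987191, 195.8327259 ],
       [  0.        ,   0.        ,   1.        ]]), 'tool_from_camera': array([[ 1.15643298e-03, -9.64464339e-01, -2.64210524e-01,
         7.61157600e+01],
       [ 9.99999194e-01,  1.25405293e-03, -2.00814408e-04,
        -4.50578013e-01],
       [ 5.25012317e-04, -2.64210079e-01,  9.64465012e-01,
        -1.70806587e+02],
       [ 0.00000000e+00,  0.00000000e+00,  0.00000000e+00,
         1.00000000e+00]])}
```

View pics/scene0.png

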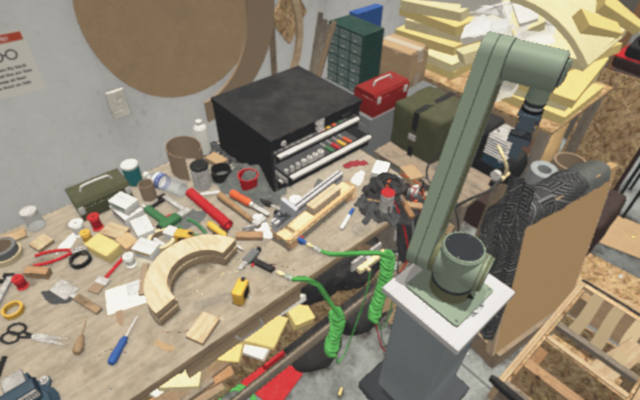

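View pics/top0.png

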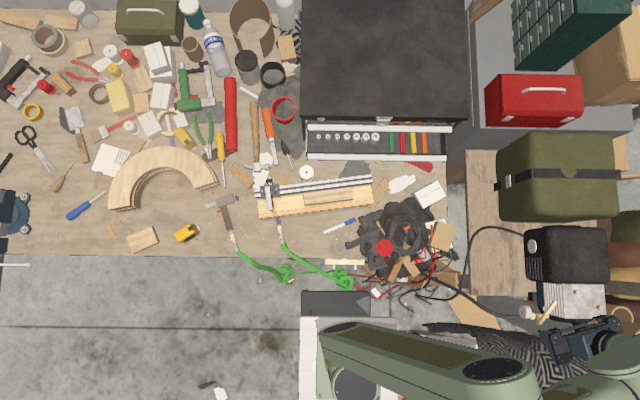

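The top view shows the jig at about (257–373, 175–217) with the stop at its left end, near (265, 190). I'll enlarge it.

```bash
cat > h.py <<'E'
import numpy as np,cv2
from scipy.spatial.transform import Rotation as R
from workcell import env,cams
def cam(n,st=None):
    c=cams.get_calibration(n)
    if n!="wrist": return c["mtx"],R.from_euler("xyz",c["attitude"],degrees=True).as_matrix(),np.array(c["eye"])
    T=c["tool_from_camera"]; Rt=R.from_euler("xyz",st["ee_rot"],degrees=True).as_matrix()
    return c["mtx"],Rt@T[:3,:3],np.array(st["ee_pos"])+Rt@T[:3,3]
def pix(C,p):
    K,Rm,e=C; q=(np.atleast_2d(p)-e)@Rm@K.T; return q[:,:2]/q[:,2:]
def atz(C,uv,z):
    K,Rm,e=C; d=Rm@np.linalg.solve(K,[uv[0],uv[1],1]); return e+d*(z-e[2])/d[2]
E
python3 - <<'E'
import cv2
from h import *
a=cv2.imread("pics/top0.png")[160:225,245:385]; b=cv2.imread("pics/scene0.png")[165:260,240:380]
a=cv2.resize(a,None,fx=5,fy=5,interpolation=cv2.INTER_CUBIC); b=cv2.resize(b,None,fx=5,fy=5,interpolation=cv2.INTER_CUBIC)[:270*2]
cv2.imwrite("pics/c.png",cv2.resize(a,(700,325)))
C=cam("top")
for uv in [(257,217),(372,206)]: print(atz(C,uv,50))
E
```

```text
[470.90009382 304.36620454  50.        ]
[512.5493297  -72.42309109  50.        ]
```

View pics/c.png

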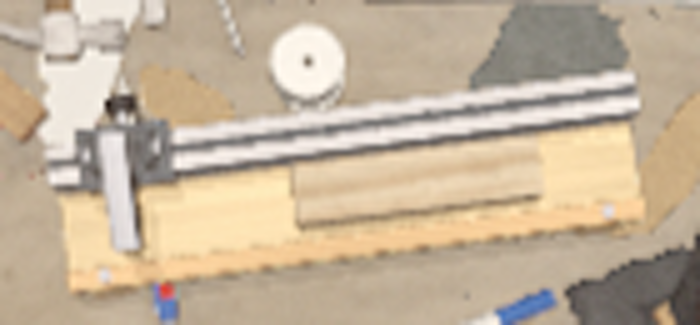

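The crop shows fence, bar (left end near crop (297,197), tail near (541,170)), and the flag still up at (120,190). Next is a rough jig fit, then a closer wrist view.

```bash
python3 - <<'E'
from h import *
from scipy.optimize import least_squares
C=cam("top")
obs=np.array([(640,113),(637,75),(50,160),(52,185)])/5+[245,160]
mod=np.array([(25,-190,98),(51,-190,98),(51,190,98),(25,190,98)],float)
f=lambda p:(pix(C,mod@R.from_euler("z",p[2]).as_matrix().T+[p[0],p[1],0])-obs).ravel()
s=least_squares(f,[490,110,.1]);print(s.x,np.degrees(s.x[2]),s.fun)
p=s.x
for n,uv,z in [("bar tl",(295,165),88),("bar bl",(300,228),88),("bar tr",(541,145),88),("bar br",(541,195),88),("carr l",(80,190),110),("carr r",(172,178),110),("flagR",(138,247),178),("flagL",(115,250),178)]:
    w=atz(C,np.array(uv)/5+[245,160],z); print(n,w.round(),((w-[p[0],p[1],0])@R.from_euler("z",p[2]).as_matrix()).round(1))
E
```

```text
[5.28165077e+02 1.13071796e+02 1.49515325e-01] 8.566597080068425 [ 0.76071334  0.09997713  0.09072989 -0.2113944  -0.68924193 -1.48400327
 -0.1527302   1.54708205]
bar tl [546. 151.  88.] [23.6 35.  88. ]
bar bl [506. 147.  88.] [-17.2  37.2  88. ]
bar tr [562.  -6.  88.] [  15.3 -123.2   88. ]
bar br [529.  -6.  88.] [ -16.8 -118.3   88. ]
carr l [525. 285. 110.] [ 22.2 170.4 110. ]
carr r [533. 228. 110.] [ 22.  112.4 110. ]
flagR [481. 240. 178.] [-27.7 132.6 178. ]
flagL [479. 253. 178.] [-27.6 146.2 178. ]
```

apply_moves([
  [0, 0, -0.04, 0, -1],
  [0, -0.05, -0.06, 0, -1],
  [0, -0.1, -0.06, 0, -1],
  [0, -0.15, -0.06, 0, -1],
  [0, -0.2, -0.06, 0, -1],
], grip_force=20)

```text
time_s: 0.6
ee_pos: [100.0, -362.9, 273.5]
ee_rot: [-180.0, 0.0, 15.4]
force: [0.4, 0.6, 1.0]
gripper_width: 54.2
gripper_force: 0.0
```

apply_moves([
  [0.045, -0.02, 0, 0, -1],
  [0.09, -0.04, 0, 0, -1],
  [0.135, -0.06, 0, 0, -1],
  [0.18, -0.08, 0, 0, -1],
  [0.225, -0.1, 0, 0, -1],
])

```text
time_s: 1.1
ee_pos: [291.8, -207.2, 274.0]
ee_rot: [180.0, -0.0, 15.4]
force: [0.0, -1.4, -0.3]
gripper_width: 13.9
gripper_force: 0.0
```

apply_moves([
  [0.035, -0.035, 0, -0.03, -1],
  [0.07, -0.07, 0, -0.06, -1],
  [0.105, -0.105, 0, -0.09, -1],
  [0.14, -0.14, 0, -0.12, -1],
  [0.175, -0.175, 0, -0.12, -1],
])

```text
time_s: 1.6
ee_pos: [413.5, 8.4, 273.8]
ee_rot: [180.0, 0.0, 22.3]
force: [1.4, -1.1, -0.0]
gripper_width: 0.3
gripper_force: 0.0
```

apply_moves([
  [0.03, -0.03, 0, 0.08, -1],
  [0.06, -0.06, 0, 0.16, -1],
  [0.09, -0.1, 0, 0.24, -1],
  [0.097, -0.103, 0, 0.24, -1],
  [0.097, -0.103, 0, 0.24, -1],
])

```text
time_s: 2.1
ee_pos: [464.0, 139.3, 273.2]
ee_rot: [180.0, 0.1, 8.7]
force: [-0.1, 0.6, -0.3]
gripper_width: 0.6
gripper_force: 0.0
```

```bash
python3 - <<'E'
from h import *
import pickle
st=env.state(); im=cams.grab_frame("wrist"); cv2.imwrite("pics/w1.png",im); pickle.dump(st,open("w1.pkl","wb")); print(st["ee_pos"],st["ee_rot"])
E
```

```text
[463.95887978 139.27582708 273.15146907] [1.79954365e+02 9.08552854e-02 8.71781081e+00]
```

View pics/w1.png

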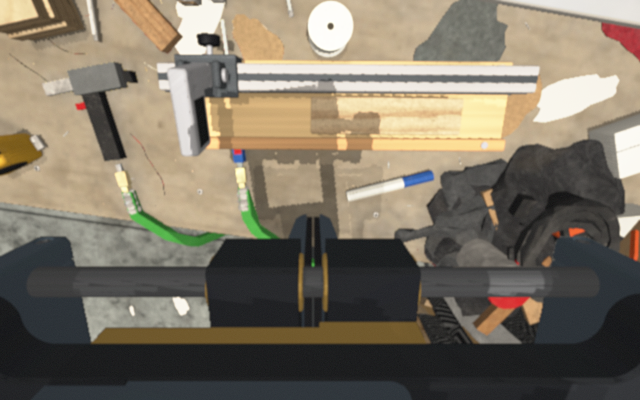

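The wrist view shows the jig: fence right end near (538,66–92), left end near (159,65–90), raised flag (170–208, 65–155), bar from about (310) to (462) columns. Enlarging.

```bash
python3 - <<'E'
import cv2,numpy as np
im=cv2.imread("pics/w1.png")
a=cv2.resize(im[50:165,150:350],None,fx=4,fy=4,interpolation=cv2.INTER_CUBIC)
b=cv2.resize(im[55:85+70,350:550],None,fx=4,fy=4,interpolation=cv2.INTER_CUBIC)[:,:]
out=np.vstack([a,b])[:,:]
out=cv2.resize(out,(573,600)) if out.shape[0]>600 else out
g=cv2.vconcat([a[:,:],]);cv2.imwrite("pics/w1a.png",g)
cv2.imwrite("pics/w1b.png",cv2.convertScaleAbs(cv2.resize(im[55:160,290:550],None,fx=3,fy=3,interpolation=cv2.INTER_CUBIC),alpha=1.0))
E
```

```text
(no output)
```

View pics/w1a.png

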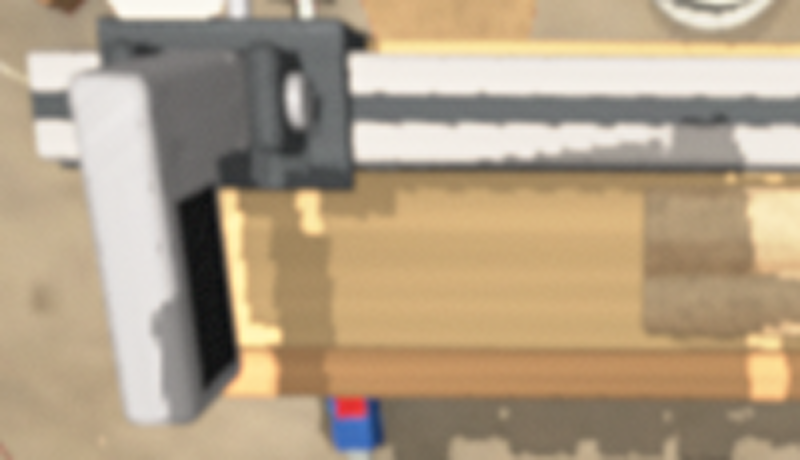

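View pics/w1b.png

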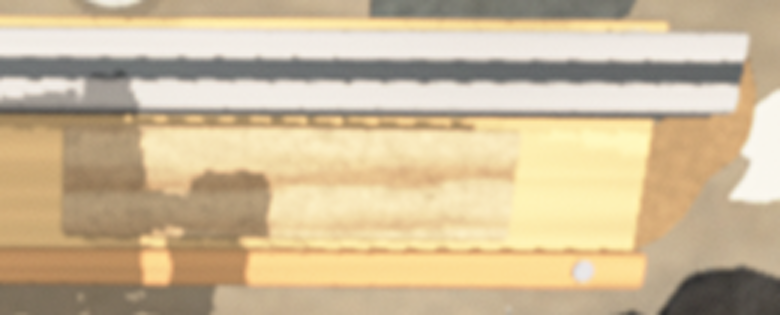

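Left crop: fence left corners (30,52)/(37,158), flag top face (72–150, 75) to (128–195, 420). Right crop: fence right corners (748,33)/(738,112), bar top corners (62,126),(62,235),(520,130),(508,240).

```bash
python3 - <<'E'
from h import *
import pickle
from scipy.optimize import least_squares
C=cam("wrist",pickle.load(open("w1.pkl","rb")))
A=lambda l:np.array(l)/4+[150,50]
B=lambda l:np.array(l)/3+[290,55]
obs=np.vstack([B([(738,112),(748,33)]),A([(30,52),(37,158)]),B([(645,288)])])
mod=np.array([(25,-190,98),(51,-190,98),(51,190,98),(25,190,98),(-39,-190,60)],float)
f=lambda p:(pix(C,mod@R.from_euler("z",p[2]).as_matrix().T+[p[0],p[1],0])-obs).ravel()
s=least_squares(f,[528,113,.15]);p=s.x;print(p,np.degrees(p[2]),s.fun.round(2))
M=R.from_euler("z",p[2]).as_matrix();o=[p[0],p[1],0]
for n,uv,z in [("bar lb",B((62,126)),88),("bar lf",B((62,235)),88),("bar tb",B((520,130)),88),("bar tf",B((508,240)),88),("carr r",A((352,187)),106),("carr rback",A((345,25)),116),("flag Lf",A((128,420)),178),("flag Rf",A((195,420)),178),("flag Lb",A((72,80)),178),("flag Rb",A((150,75)),178)]:
    w=atz(C,uv,z); print(n,w.round(),((w-o)@M).round(1))
def flag(th,yc):  # th: angle; arm corners
    a=1.5-th; pts=np.array([(11,0),(-62,11),(-62,-60)],float)
    c,s=np.cos(a),np.sin(a)  # rotate -x toward +z
    return [(38+c*x+s*zz,yc,116-s*x+c*zz) for x,zz in pts]
for th in (0,.1,.2,.25):
    pts=np.array(flag(th,0)); print(th,pts[1:,[0,2]].round(1).tolist())
    for yc in (128,136): 
        q=pts.copy()
        for sg in(-8,8):
            q[:,1]=yc+sg; u=(pix(C,q@M.T+o)-[150,50])*4; print("  ",yc,sg,u[1:].round().tolist())
E
```

```text
[5.33306496e+02 1.14882880e+02 1.46469038e-01] 8.392057726324829 [ 0.3   0.64  1.92 -0.62 -1.64 -0.45 -0.28  0.76 -0.34  0.38]
bar lb [547. 155.  88.] [19.8 37.5 88. ]
bar lf [511. 149.  88.] [-17.5  37.3  88. ]
bar tb [570.  -2.  88.] [  19.6 -121.5   88. ]
bar tf [533.  -9.  88.] [ -18.1 -122.1   88. ]
carr r [536. 226. 106.] [ 19.1 109.1 106. ]
carr rback [572. 228. 116.] [ 54.9 106.6 116. ]
flag Lf [485. 251. 178.] [-28.3 141.4 178. ]
flag Rf [487. 237. 178.] [-28.2 127.8 178. ]
flag Lb [548. 264. 178.] [ 36.6 145.6 178. ]
flag Rb [551. 250. 178.] [ 37.6 130.7 178. ]
0 [[44.6, 178.6], [-26.2, 173.6]]
   128 -8 [[202.0, 35.0], [239.0, 408.0]]
   128 8 [[117.0, 35.0], [161.0, 407.0]]
   136 -8 [[160.0, 35.0], [200.0, 407.0]]
   136 8 [[75.0, 34.0], [123.0, 407.0]]
0.1 [[38.3, 179.0], [-31.7, 166.9]]
   128 -8 [[204.0, 71.0], [251.0, 429.0]]
   128 8 [[120.0, 70.0], [175.0, 428.0]]
   136 -8 [[162.0, 70.0], [213.0, 429.0]]
   136 8 [[77.0, 70.0], [137.0, 428.0]]
0.2 [[32.0, 178.7], [-36.4, 159.7]]
   128 -8 [[208.0, 106.0], [262.0, 446.0]]
   128 8 [[124.0, 106.0], [189.0, 445.0]]
   136 -8 [[166.0, 106.0], [225.0, 445.0]]
   136 8 [[82.0, 105.0], [152.0, 445.0]]
0.25 [[28.9, 178.3], [-38.5, 155.9]]
   128 -8 [[210.0, 124.0], [267.0, 452.0]]
   128 8 [[126.0, 123.0], [195.0, 452.0]]
   136 -8 [[168.0, 123.0], [231.0, 452.0]]
   136 8 [[84.0, 123.0], [159.0, 451.0]]
```

apply_moves([
  [0.035, -0.025, 0, 0, -1],
  [0.07, -0.05, 0, 0, -1],
  [0.105, -0.075, 0, 0, -1],
  [0.14, -0.102, 0, 0, -1],
  [0.142, -0.102, 0, 0.005, -1],
])

```text
time_s: 2.65
ee_pos: [591.8, 261.2, 271.9]
ee_rot: [-180.0, 0.0, 8.2]
force: [-0.1, -0.8, -0.3]
gripper_width: 0.3
gripper_force: 0.0
```

apply_moves([
  [0, 0, 0.03, 0, -1],
  [0, 0, 0.06, 0, -1],
  [0, 0, 0.09, 0, -1],
  [0, 0, 0.106, 0, -1],
  [0, 0, 0.106, 0, -1],
])

```text
time_s: 3.15
ee_pos: [587.2, 257.1, 165.5]
ee_rot: [179.9, 0.4, 8.1]
force: [0.0, -0.3, -0.1]
gripper_width: 0.3
gripper_force: 0.0
```

```bash
cat >> h.py <<'E'
J=np.array([533.3,114.9,0]); M=R.from_euler("z",.1465).as_matrix()
def jig(): 
    s=env.state(); return ((s["ee_pos"]-J)@M).round(1),s["ee_rot"].round(2),s["force"].round(1),round(s["time_s"],2)
E
python3 - <<'E'
from h import *
print(jig()); cv2.imwrite("pics/w2.png",cams.grab_frame("wrist"))
E
```

```text
(array([ 74. , 132.8, 165.5]), array([179.87,   0.37,   8.12]), array([ 0. , -0.3, -0.1]), 3.15)
```

View pics/w2.png

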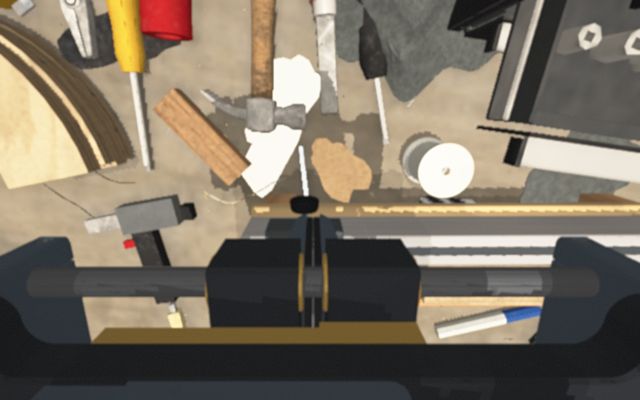

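apply_moves([
  [-0.008, -0.004, -0.001, 0, -1],
  [-0.016, -0.004, -0.001, 0, -1],
  [-0.024, -0.004, -0.001, 0, -1],
  [-0.032, -0.004, 0, 0, -1],
  [-0.036, -0.004, 0.001, 0, -1],
])

```text
time_s: 3.7
ee_pos: [552.5, 259.2, 167.9]
ee_rot: [-180.0, -0.1, 8.3]
force: [1.0, -0.3, 2.9]
gripper_width: 0.5
gripper_force: 1.0
```

```bash
python3 -c "
from h import *
print(jig())"
```

```text
(array([ 40.1, 139.9, 167.9]), array([-1.7999e+02, -1.1000e-01,  8.2600e+00]), array([ 1. , -0.3,  2.9]), 3.7)
```

apply_moves([
  [-0.008, 0.002, 0.003, 0, -1],
  [-0.015, 0.002, 0.008, 0, -1],
  [-0.021, 0.002, 0.014, 0, -1],
  [-0.027, 0.002, 0.021, 0, -1],
  [-0.031, 0.002, 0.027, 0, -1],
])

```text
time_s: 4.2
ee_pos: [521.6, 252.5, 138.9]
ee_rot: [180.0, 0.1, 8.2]
force: [0.0, 0.0, 2.1]
gripper_width: 0.4
gripper_force: 0.9
```

apply_moves([
  [-0.003, 0, 0.005, 0, -1],
  [-0.005, 0, 0.009, 0, -1],
  [-0.006, 0, 0.012, 0, -1],
  [-0.006, 0, 0.013, 0, -1],
  [-0.006, 0, 0.013, 0, -1],
])

```text
time_s: 4.7
ee_pos: [516.6, 251.7, 127.3]
ee_rot: [180.0, 0.0, 8.2]
force: [-0.6, -1.0, 5.5]
gripper_width: 0.6
gripper_force: 2.1
```

```bash
python3 -c "
from h import *
print(jig())"
```

```text
(array([  3.5, 137.8, 127.3]), array([1.7999e+02, 1.0000e-02, 8.2400e+00]), array([-0.6, -1. ,  5.5]), 4.7)
```

apply_moves([
  [-0.002, 0, 0.001, 0, -1],
  [-0.003, 0, 0.002, 0, -1],
  [-0.003, 0, 0.003, 0, -1],
  [-0.003, 0, 0.003, 0, -1],
])

```text
time_s: 5.1
ee_pos: [516.5, 251.8, 127.1]
ee_rot: [-180.0, -0.4, 8.3]
force: [1.7, -3.1, 15.2]
gripper_width: 0.8
gripper_force: 7.3
```

apply_moves([
  [0, 0, -0.03, 0, -1],
  [0, 0, -0.07, 0, -1],
  [0, 0.04, -0.107, 0, -1],
  [0, 0.085, -0.107, 0, -1],
  [0, 0.13, -0.107, 0, -1],
])

```text
time_s: 5.6
ee_pos: [532.8, 121.7, 232.2]
ee_rot: [180.0, -0.2, 8.3]
force: [0.5, 0.8, 0.1]
gripper_width: 0.6
gripper_force: 0.0
```

apply_moves([
  [0, 0.045, 0, 0, -1],
  [0, 0.09, 0, 0, -1],
  [0, 0.135, 0, 0, -1],
  [0, 0.158, 0, 0, -1],
  [0, 0.158, 0, 0, -1],
])

```text
time_s: 6.1
ee_pos: [554.9, -36.5, 230.2]
ee_rot: [180.0, 0.1, 8.0]
force: [0.7, 0.1, 0.4]
gripper_width: 0.1
gripper_force: 0.0
```

```bash
python3 - <<'E'
from h import *
print(jig());im=cams.grab_frame("wrist"); t=cams.grab_frame("top")
cv2.imwrite("pics/w3.png",np.vstack([im[:300],cv2.resize(t[160:225,245:385],(640,297),interpolation=cv2.INTER_CUBIC)]))
E
```

```text
(array([  -0.7, -152.9,  230.2]), array([1.7997e+02, 8.0000e-02, 7.9900e+00]), array([0.7, 0.1, 0.4]), 6.1)
```

View pics/w3.png

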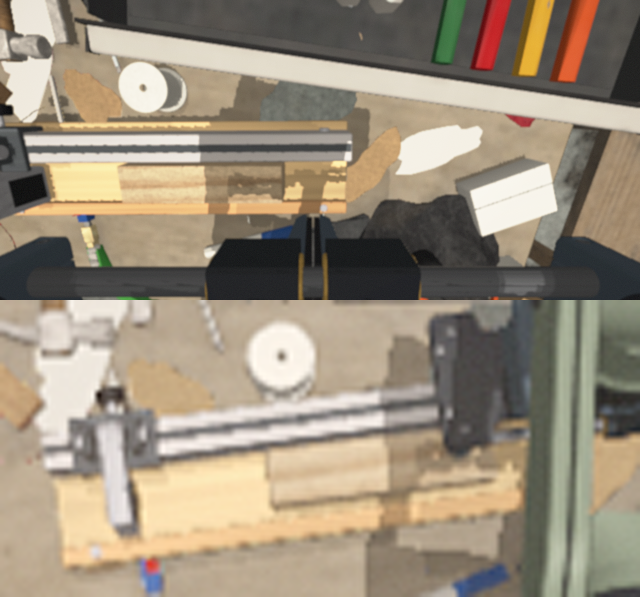

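The flag is down: its arm lies across the channel at top-crop (118,470) and its blade is at wrist (28,188). The pulled-out drawer's edge runs near the hand, from (88,48) to (640,125), so I'll check clearance before lowering.

```bash
python3 - <<'E'
from h import *
from scipy.optimize import least_squares
Cw=cam("wrist",env.state());Ct=cam("top")
for a,b in [((88,48),(307,158)),((88,22),(307,152))]:
    s=least_squares(lambda p:np.r_[pix(Cw,p)[0]-a,pix(Ct,p)[0]-b],[650,50,150]);print(s.x.round(),((s.x-J)@M).round(),s.fun.round(1))
Z=s.x[2]
for uv in [(312,80),(312,88),(600,128)]:
  for z in(80,150,200): print(uv,z,((atz(Cw,uv,z)-J)@M).round())
E
```

```text
[646. 142. 148.] [116.  11. 148.] [ 0.   0.  -0.1 -0.2]
[663. 142. 147.] [133.   8. 147.] [-0.  -0.1  0.1  0.4]
(312, 80) 80 [  99. -149.   80.]
(312, 80) 150 [  94. -149.  150.]
(312, 80) 200 [  90. -149.  200.]
(312, 88) 80 [  91. -149.   80.]
(312, 88) 150 [  88. -149.  150.]
(312, 88) 200 [  86. -149.  200.]
(600, 128) 80 [  54. -425.   80.]
(600, 128) 150 [  59. -365.  150.]
(600, 128) 200 [  62. -322.  200.]
```

apply_moves([
  [0.001, 0, 0.035, 0, -1],
  [0.001, 0, 0.075, 0, -1],
  [0.001, 0, 0.115, 0, -1],
  [0.001, 0, 0.15, 0, -1],
  [0.001, 0, 0.168, 0, -1],
])

```text
time_s: 6.7
ee_pos: [553.5, -31.4, 59.7]
ee_rot: [-179.9, 0.3, 8.4]
force: [-0.1, 0.3, -0.2]
gripper_width: 0.3
gripper_force: 0.0
```

apply_moves([
  [0, 0, 0, 0, -1],
  [0, 0, 0, 0, -1],
])

```text
time_s: 6.9
ee_pos: [556.2, -32.3, 63.3]
ee_rot: [-180.0, -0.0, 8.3]
force: [0.8, -0.6, -0.0]
gripper_width: 0.5
gripper_force: 0.0
```

```bash
python3 -c "
from h import *
print(jig())"
```

```text
(array([   1.2, -149. ,   63.3]), array([-1.7999e+02, -1.0000e-02,  8.3200e+00]), array([ 0.8, -0.6, -0. ]), 6.9)
```

apply_moves([
  [0, -0.006, 0, 0, -1],
  [0, -0.012, 0, 0, -1],
  [0, -0.018, 0, 0, -1],
  [0, -0.024, 0, 0, -1],
  [0, -0.03, 0, 0, -1],
])

```text
time_s: 7.4
ee_pos: [552.1, -3.5, 63.6]
ee_rot: [180.0, -0.1, 8.3]
force: [0.7, -2.2, 2.0]
gripper_width: 0.5
gripper_force: 1.1
```

apply_moves([
  [0, -0.006, 0, 0, -1],
  [0, -0.012, 0, 0, -1],
  [0, -0.018, 0, 0, -1],
  [0, -0.024, 0, 0, -1],
  [0, -0.03, 0, 0, -1],
])

```text
time_s: 7.9
ee_pos: [547.3, 26.4, 62.9]
ee_rot: [180.0, 0.0, 8.2]
force: [-0.6, -2.3, 1.8]
gripper_width: 0.5
gripper_force: 1.2
```

apply_moves([
  [0, -0.006, 0, 0, -1],
  [0, -0.012, 0, 0, -1],
  [0, -0.018, 0, 0, -1],
  [0, -0.024, 0, 0, -1],
  [0, -0.03, 0, 0, -1],
])

```text
time_s: 8.4
ee_pos: [542.9, 56.1, 62.9]
ee_rot: [180.0, 0.0, 8.2]
force: [0.7, -1.8, 2.0]
gripper_width: 0.5
gripper_force: 1.2
```

```bash
python3 -c "
from h import *
print(jig())"
```

```text
(array([  0.9, -59.6,  62.9]), array([180.  ,   0.  ,   8.24]), array([ 0.7, -1.8,  2. ]), 8.4)
```

apply_moves([
  [0, -0.003, 0, 0, -1],
  [0, -0.006, 0, 0, -1],
  [0, -0.009, 0, 0, -1],
  [0, -0.011, 0, 0, -1],
  [0, -0.012, 0, 0, -1],
])

```text
time_s: 8.9
ee_pos: [541.2, 67.6, 62.9]
ee_rot: [180.0, 0.0, 8.2]
force: [0.6, -1.9, 0.8]
gripper_width: 0.6
gripper_force: 1.1
```

apply_moves([
  [0, -0.001, 0, 0, -1],
  [0, -0.002, 0, 0, -1],
  [0, -0.003, 0, 0, -1],
])

```text
time_s: 9.2
ee_pos: [540.9, 70.5, 62.9]
ee_rot: [180.0, 0.0, 8.2]
force: [0.8, -2.9, 0.9]
gripper_width: 0.5
gripper_force: 1.0
```

apply_moves([
  [0, -0.001, 0, 0, -1],
  [0, -0.002, 0, 0, -1],
  [0, -0.003, 0, 0, -1],
  [0, -0.003, 0, 0, -1],
])

```text
time_s: 9.6
ee_pos: [540.4, 73.6, 62.9]
ee_rot: [-180.0, 0.0, 8.2]
force: [0.2, -0.6, 1.4]
gripper_width: 0.6
gripper_force: 0.6
```

apply_moves([
  [0, -0.001, 0, 0, -1],
  [0, -0.002, 0, 0, -1],
  [0, -0.003, 0, 0, -1],
])

```text
time_s: 9.9
ee_pos: [540.1, 76.2, 62.9]
ee_rot: [180.0, 0.0, 8.3]
force: [0.6, -5.5, 1.1]
gripper_width: 0.4
gripper_force: 2.8
```

Force is rising, so the bar is probably meeting the stop. A little more to confirm.

apply_moves([
  [0, -0.001, 0, 0, -1],
  [0, -0.002, 0, 0, -1],
  [0, -0.002, 0, 0, -1],
])

```text
time_s: 10.2
ee_pos: [540.1, 76.2, 62.9]
ee_rot: [179.8, 0.0, 8.3]
force: [0.3, -10.4, -0.0]
gripper_width: 0.3
gripper_force: 5.0
```

```bash
python3 -c "
from h import *
print(jig())"
```

```text
(array([  1. , -39.2,  62.9]), array([179.76,   0.  ,   8.34]), array([  0.3, -10.4,  -0. ]), 10.2)
```

The bar stopped moving and the force rose to 10 N. Now I'll back off, lift and look.

apply_moves([
  [0, 0.005, 0, 0, -1],
  [0, 0.02, 0, 0, -1],
  [0, 0.04, -0.02, 0, -1],
  [0, 0.04, -0.06, 0, -1],
  [0, 0.04, -0.1, 0, -1],
])

```text
time_s: 10.7
ee_pos: [544.9, 37.9, 163.3]
ee_rot: [-180.0, 0.1, 8.2]
force: [1.2, 0.2, 1.1]
gripper_width: 0.5
gripper_force: 0.0
```

apply_moves([
  [-0.03, 0, -0.04, 0, -1],
  [-0.06, -0.03, -0.08, 0, -1],
  [-0.07, -0.06, -0.1, 0, -1],
  [-0.07, -0.08, -0.1, 0, -1],
  [-0.07, -0.08, -0.1, 0, -1],
])

```text
time_s: 11.2
ee_pos: [464.3, 109.4, 264.0]
ee_rot: [-179.9, -0.1, 8.4]
force: [0.1, -0.7, 0.2]
gripper_width: 0.2
gripper_force: 0.0
```

```bash
python3 - <<'E'
from h import *
st=env.state();print(jig());im=cams.grab_frame("wrist"); C=cam("wrist",st)
o=lambda p:pix(C,np.array(p)@M.T+J).round()
print("stop face",o([[0,129,88]])," flag tip",o([[-24,137,56]]),"tail exp",o([[0,-31,88]]))
cv2.imwrite("pics/w4.png",cv2.resize(im[20:220,100:450],None,fx=2.2,fy=2.2,interpolation=cv2.INTER_CUBIC))
E
```

```text
(array([-69. ,   4.6, 264. ]), array([-1.7992e+02, -1.3000e-01,  8.3900e+00]), array([ 0.1, -0.7,  0.2]), 11.2)
stop face [[193. 113.]]  flag tip [[198. 135.]] tail exp [[348. 114.]]
```

View pics/w4.png

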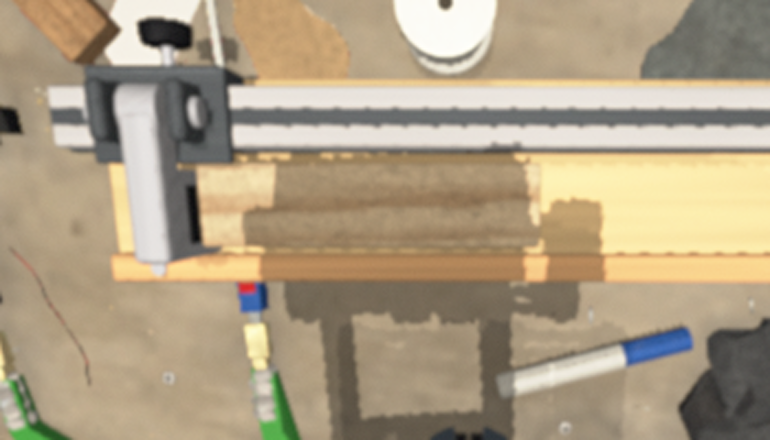

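The flag lies flat across the channel with the bar's left end against its face at (200,205). The bar is flat, with its tail at (540,200), and the marker and spool haven't moved.

```bash
python3 -c "
from workcell import env
print(env.job_done())"
```

```text
the job is handed in; nothing more can be done
None
```

I swung the flip stop fully down first, then pushed the bar along the fence until it rested flat against it. The arm is clear, and the job was handed in at about 11 s; no verdict came back.

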